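# Release the wide castor wheel from the spare-wheel dispenser

## Robot

A 6-joint arm with a two-finger parallel gripper is mounted at the origin on the work surface. World frame = base frame: x ahead of the robot, y to its left, z up, the work surface at z = 0. Lengths are in m, angles in rad, forces in N, time in s.
With the tool pointing down it reaches from about 0.4 to 0.925 m from the base axis. Payload 3.4 kg.
Tool frame: the origin (TCP) lies at the very end of the fingers, on their centre line; the grasp point (between the pads) lies 19 mm behind it; z points along the fingers, x is the direction in which the jaws open and shut, and the axes are right-handed (so a half turn about z gives the same grasp; the last joint's range is limited). The gripper opens to 85 mm and grips with 20 to 120 N. Pads are 22 mm wide; open, the fingers measure 114 mm over their backs; the gripper's body (76 mm by 85 mm) begins 54 mm behind the grasp point. The pads swing forward as they close: fully open they stand 13 mm farther back than shut.
Start: joints at [1.073, 0.307, 1.506, -0, 1.328, -0.073], TCP at [0.237, 0.524, 0.231] pointing down, gripper open.
Joint ranges: [-3.12, 3.12], [-1.05, 2.28], [0.14, 2.33], [-1.42, 4.57], [0.1, 2.73], [-2.68, 2.68]. Speed limits (rad/s): [2.57, 2.57, 3.14, 3.14, 3.14, 3.14].

## Interface

Orientations are given as a unit quaternion [w, x, y, z].
In Python, from bench import monitor, eyes, ticket gives the robot as it stands. The module is installed in compiled form; this text tells all that it offers.
- The arm moves only by the tool move_arm, never from a script. Its arguments are lists of equal length, an entry for each row: "xyz": the shift along the world's x, y, z as a fraction of full scale, a list of three; "rotation": the turn, a rotation vector about the world's x, y, z as a fraction of full scale, a list of three; "jaw": the opening in per cent of the stroke, from 0 (shut) to 100 (fully open). In form: {"xyz": [[dx, dy, dz], ...], "rotation": [[ax, ay, az], ...], "jaw": [jaw, ...]}. A call has 1 to 12 rows; each row is the pose to reach, as a shift and turn from the pose commanded when the call began; what a row does not reach only later rows make up. Full scale, the value 1, is 200 mm for a shift and 45 degrees for a turn. A row lasts 1/12 s, in which the tool goes at most 41.7 mm and 7.16 degrees, less where a joint would pass 70% of its speed; a pose out of reach is approached as far as the arm can. A call with a number of a shift or a turn outside -1 to 1 is refused whole. A call with a gripper value outside its range is refused whole. The fingers move at their own pace and stop on an object; the grip force is fixed at half the most. Time passes only in rows, so rows that repeat a pose let the fingers close. It gives the time, the measured TCP pose, the force and the opening at its end, in the units of the state.
- monitor.get_state(): the state, without advancing time (a new reading comes with each control period).
- eyes.capture(name): name is "scene" or "top" or "wrist"; returns the picture (384x512x3 uint8, red, green, blue); there is no depth.
- eyes.camera_params(name): a dict with "K" (3x3 intrinsics, pixels), "extrinsics" (4x4, takes a point from camera to world coordinates). Camera axes: x right, y down, z forward; pixel columns grow to the right and rows downward; lengths in m; the calibration is good to about 2 mm. A picture is of the moment at which its call begins: read the wrist's pose just before it. camera_params takes no time and is no camera call; for the wrist camera it gives the pose at the moment of the call.
- ticket.finish_job(): hands the job in, once; it reports no verdict.
The state is a dict: "t": time; "joints": joint angles; "joint_velocities": joint speeds; "joint_torque": joint torques, N m; "ee_pos": TCP position; "ee_rot": TCP orientation; "ft_force": force on the tool from outside, world axes, zero at the start; "ft_torque": the same for the moment, N m; "width": finger opening in m.
Only numpy, scipy, OpenCV 4.12 (cv2) and the standard library are available. Lean on these libraries where they do the work, as an engineer would, in place of code of your own. Each camera call takes 0.05 s, during which the arm holds its last target.

## Task

Get me the wide castor wheel out of the two-lane dispenser: pull the sprung gate of its lane sideways out to its stop so that the wheel rolls down into the catch tray, then let the gate go back home. Leave the narrow wheel's gate shut.

Things in the scene. Friction and masses are not known exactly. Their poses are not given: they have to be found in the camera images.
- dispenser: Beige-grey sheet-metal two-lane dispenser fixed to the bench, Origin: bench level, middle, below the gates. x runs up the lanes, y to the left lane. Extents: x -124 to 156 mm, y +-57. Lanes (middles y +-28) slope down 14 degrees to -x; walls 50 mm high at the gates, 90 at the back. Gates at x = 0 hold one wheel each; catch tray, divided per lane, x -118 to -12, walls 38 high.
- left_grip (a point): Centre of the pinch area of the left gate's upright steel grip (12 mm along dispenser y, 28 along x, 38 to 115 mm above the bench); point 95 mm up, shut at x 0, y +105. Bar to the lane and blade stay below 65 mm. Slides out along +y 60 mm to its stop (y 165), freeing the wheel after 46. Spring pulls it shut, 3.6 N shut to 7.2 N at the stop, plus damping 18 N per m/s; released, it closes by itself in 1 to 2 s.
- right_grip (a point): The same point of the right gate's grip, a mirror image of the left one: 95 mm above the bench, shut at x 0, y -105 mm of the dispenser; it pulls out along -y by 60 mm to its stop at y -165 mm. Same size, spring, damping and travel.
- wide_wheel_center (a point): Centre of the wide castor wheel: black tyre, grey hub, 60 mm diameter, 38 mm wide, about 0.12 kg. It stands on its tread in one lane (left or right varies) against the gate, centre near x +33 mm and 54 mm above the bench; the other lane holds a like wheel only 18 mm wide. Once the gate is open it rolls into the tray within about 0.6 s (centre then near x -85 mm, 35 to 45 mm above the bench).
Mind the look-alikes: they are no part of the job. Leave any orange or pink look-alike of the part that bears wide_wheel_center alone.

How it is judged:
On the way:
1. the gate of the wide wheel's lane is pulled out to within 10 mm of its stop (((y of wide_wheel_center in the frame of dispenser above 0 m and y of left_grip in the frame of dispenser above 0.155 m) or (y of wide_wheel_center in the frame of dispenser below 0 m and y of right_grip in the frame of dispenser below -0.155 m))), for 0.1 s.
At the end, for the whole second after the job is handed in: The wide wheel lies at rest (slower than 50 mm/s) in the dispenser's catch tray (its centre 20 to 120 mm in front of the gates, within 60 mm of the dispenser's middle line, lower than 55 mm above the bench), and both gates are back within 10 mm of shut (x of wide_wheel_center in the frame of dispenser between -0.12 and -0.02 m and y of wide_wheel_center in the frame of dispenser between -0.06 and 0.06 m and height (world z) of wide_wheel_center below 0.055 m and linear speed of wide_wheel below 0.05 m/s and y of left_grip in the frame of dispenser below 0.115 m and y of right_grip in the frame of dispenser above -0.115 m); the robot touches nothing.
It fails at once if the gate of the narrow wheel's lane is pulled more than 20 mm ((y of wide_wheel_center in the frame of dispenser above 0 m and y of right_grip in the frame of dispenser below -0.125 m) or (y of wide_wheel_center in the frame of dispenser below 0 m and y of left_grip in the frame of dispenser above 0.125 m)).
It also fails if it takes over 32 s, if anything falls off the work surface, if the arm or the gripper's body presses on something with over 40 N, if the wrist force passes 120 N, or if a joint passes its speed limit or range.

## Working session

There is one attempt and no reset: what is moved stays moved. The work goes in short steps, Python scripts to look and compute and a tool call to move; the robot and the scene stay as the last step left them, time stands still between calls to the robot, and variables do not carry over. Pictures are saved under pics/ and viewed, and the job is handed in when it is done.

Besides the shell and the picture viewer there is one more tool, called after "Call:" as a command line: name --argument value ..., lists and objects as JSON in quotes. move_arm: Moves the arm, as the interface text tells. Its arguments: {"type":"object","properties":{"xyz":{"type":"array"},"rotation":{"type":"array"},"jaw":{"type":"array"}},"required":["xyz","rotation","jaw"]}

```bash
mkdir -p pics; python3 - <<'E'
from bench import monitor, eyes, ticket
import cv2
for n in ("scene","top"):
    cv2.imwrite(f"pics/{n}0.png",cv2.cvtColor(eyes.capture(n),cv2.COLOR_RGB2BGR))
    p=eyes.camera_params(n);print(n,p["K"],p["extrinsics"])
s=monitor.get_state();print(s["t"],s["ee_pos"],s["ee_rot"],s["width"],s["ft_force"])
E
```

```text
scene [[349.80857189   0.         250.76984089]
 [  0.         349.80857189 191.3728982 ]
 [  0.           0.           1.        ]] [[-0.5619742   0.63160045 -0.53410286  0.90945256]
 [ 0.82697559  0.44245961 -0.34690182  0.27673125]
 [ 0.0172156  -0.6366399  -0.77096904  0.58688713]
 [ 0.          0.          0.          1.        ]]
top [[459.68262007   0.         262.33113232]
 [  0.         459.68262007 188.19933463]
 [  0.           0.           1.        ]] [[ 0.00354972 -0.99783717  0.06563826  0.52747963]
 [-0.99980987 -0.00479996 -0.01889952  0.05504021]
 [ 0.0191737  -0.06555869 -0.99766449  0.89479747]
 [ 0.          0.          0.          1.        ]]
0.1 [0.2367067  0.52334316 0.23048713] [ 4.27185334e-04  8.40278834e-01  5.42153724e-01 -7.99276050e-04] 0.08526017595236485 [ 0.29987266 -0.40041877  0.33174097]
```

View pics/scene0.png

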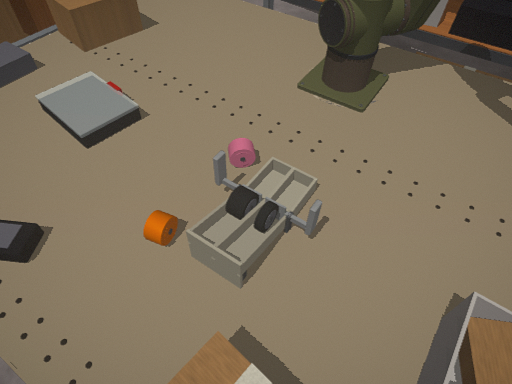

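View pics/top0.png

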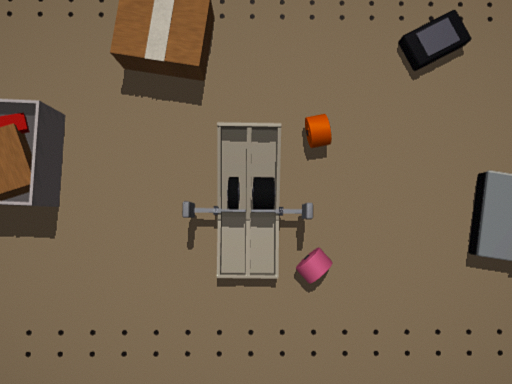

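The wide wheel (263,193 in the top view) is in the lane on the image's right, the dispenser's right lane, with its grip at about (308,211). The narrow wheel is at (233,193) and the left grip at (187,210). Next I'll measure these.

```bash
cat > h.py <<'E'
import numpy as np
from bench import eyes
def ray(n,u,v,z):
    p=eyes.camera_params(n);K=np.array(p["K"]);T=np.array(p["extrinsics"])
    d=T[:3,:3]@np.linalg.inv(K)@[u,v,1];o=T[:3,3];return o+d*(z-o[2])/d[2]
def proj(n,X):
    p=eyes.camera_params(n);K=np.array(p["K"]);T=np.linalg.inv(np.array(p["extrinsics"]))
    q=K@(T[:3,:3]@X+T[:3,3]);return q[:2]/q[2]
E
python3 - <<'E'
import cv2,numpy as np
from h import *
im=cv2.imread("pics/top0.png")
c=im[110:290,170:330];cv2.imwrite("pics/topz.png",cv2.resize(c,None,fx=3.3,fy=3.3,interpolation=cv2.INTER_CUBIC))
c=cv2.imread("pics/scene0.png")[130:290,140:340];cv2.imwrite("pics/scz.png",cv2.resize(c,None,fx=3.6,fy=3.6,interpolation=cv2.INTER_CUBIC))
hsv=cv2.cvtColor(im,cv2.COLOR_BGR2HSV)
m=((hsv[...,0]>95)&(hsv[...,0]<135)&(hsv[...,2]>90)).astype(np.uint8)
m[:, :170]=0;m[:,330:]=0;m[:180]=0;m[240:]=0
n,l,st,ce=cv2.connectedComponentsWithStats(m)
for i in range(1,n):
    if st[i,4]>8: print(st[i],ce[i])
for (u,v) in [(187,210),(308,211)]: print(ray("top",u,v,.115))
E
```

```text
[183 202   6  15  86] [185.5        208.86046512]
[307 203   5  15  68] [308.98529412 209.80882353]
[194 208  43   5 110] [212.8        210.03636364]
[280 209  22   4  57] [291.77192982 210.84210526]
[238 210   7   2  12] [241.41666667 210.41666667]
[251 210  29   3  53] [265.33962264 210.62264151]
[0.54125434 0.16745083 0.115     ]
[ 0.54035692 -0.03743179  0.115     ]
```

View pics/topz.png

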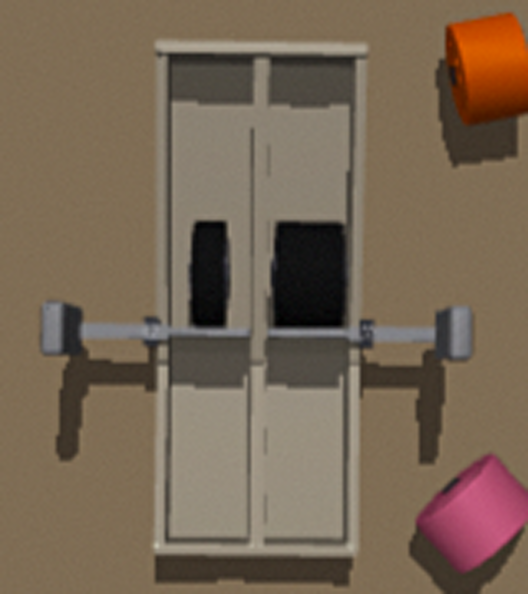

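View pics/scz.png

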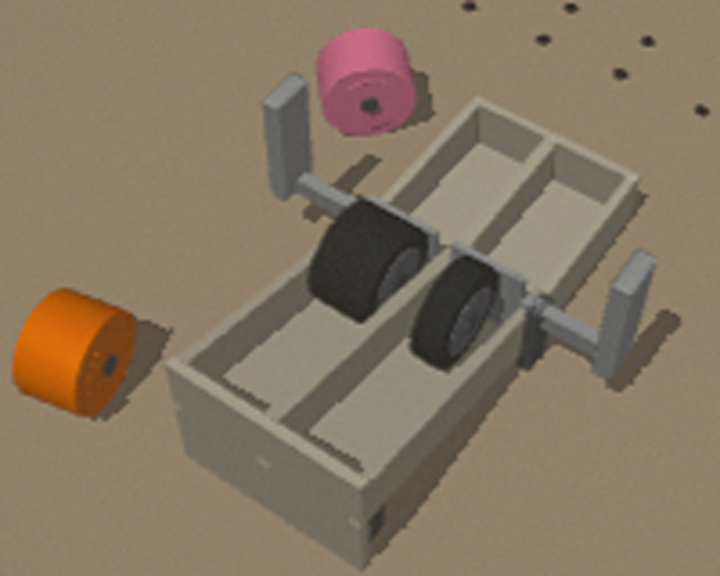

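Confirmed: the wide wheel is in the right lane. The right grip's top is at about (309,210.5) in the top view and (219,155) in the scene view. The pink look-alike is near the right grip, on the -x side.

```bash
python3 - <<'E'
from h import *
a=ray("top",186,209.2,.115);b=ray("top",309.1,210.5,.115)
print(a,b,np.linalg.norm(a-b), np.degrees(np.arctan2(*(a-b)[:2]))*-1)
print("scene reproj",proj("scene",b),proj("scene",a), "expected ~ (219,153),(318,203)")
m=(a+b)/2
bl=ray("top",170+160/3.3,110+550/3.3,.038);br=ray("top",170+353/3.3,110+552/3.3,.038)
tl=ray("top",170+160/3.3,110+45/3.3,.09);tr=ray("top",170+363/3.3,110+48/3.3,.09)
print(bl,br,tl,tr);d=(tl+tr)/2-(bl+br)/2;print("axis deg",np.degrees(np.arctan2(d[1],d[0])),d)
print("pink",ray("top",315,265,.03), ray("top",170+490/3.3,110+455/3.3,.03))
print("mid",m)
from bench import monitor
from scipy.spatial.transform import Rotation as R
q=monitor.get_state()["ee_rot"];print(R.from_quat(q,scalar_first=True).as_matrix())
E
```

```text
[0.54259832 0.16915499 0.115     ] [ 0.54121236 -0.0393063   0.115     ] 0.20846589553701256 -0.3809280714509833
scene reproj [218.12474954 153.79239773] [314.67504928 203.7459111 ] expected ~ (219,153),(318,203)
[0.42019086 0.11899029 0.038     ] [0.41920777 0.01119855 0.038     ] [0.69444491 0.11773156 0.09      ] [0.69363597 0.00887572 0.09      ]
axis deg -0.3739964530932252 [ 0.27434113 -0.00179078  0.052     ]
pink [ 0.44097854 -0.06032355  0.03      ] [ 0.47279639 -0.0669966   0.03      ]
mid [0.54190534 0.06492435 0.115     ]
[[ 4.12137402e-01  9.11121280e-01 -8.80029254e-04]
 [ 9.11119914e-01 -4.12138315e-01 -1.58457056e-03]
 [-1.80642973e-03 -1.48751384e-04 -9.99998357e-01]]
```

The right grip is at about (0.541, -0.040), with dispenser yaw about -0.4°. The spacing comes to 208 mm against a nominal 210, and it agrees with the scene view to 1–3 px. I'll turn the jaws to world y (+24° about z), half open, and approach.

Call:
move_arm --xyz '[[0.1,-0.18,0],[0.2,-0.37,0],[0.3,-0.56,0],[0.4,-0.75,0],[0.5,-0.94,0],[0.5,-0.94,0],[0.5,-0.94,0]]' --rotation '[[0,0,0.1],[0,0,0.2],[0,0,0.3],[0,0,0.4],[0,0,0.5],[0,0,0.53],[0,0,0.53]]' --jaw '[50,50,50,50,50,50,50]'

```text
t: 0.68
ee_pos: [0.3377, 0.3333, 0.2311]
ee_rot: [0.0, 0.712, 0.703, -0.001]
ft_force: [0.6, 0.6, -0.2]
width: 0.0426
```

Call:
move_arm --xyz '[[0.1,-0.18,0],[0.2,-0.37,0],[0.3,-0.56,0],[0.4,-0.75,0],[0.5,-0.94,0],[0.5,-0.94,0]]' --rotation '[[0,0,0],[0,0,0],[0,0,0],[0,0,0],[0,0,0],[0,0,0]]' --jaw '[50,50,50,50,50,50]'

```text
t: 1.18
ee_pos: [0.4401, 0.1439, 0.2313]
ee_rot: [0.002, 0.712, 0.702, -0.0]
ft_force: [0.2, -0.1, 0.5]
width: 0.0427
```

Call:
move_arm --xyz '[[0.1,-0.18,0],[0.2,-0.37,0],[0.3,-0.56,0],[0.4,-0.75,0],[0.52,-0.93,0],[0.52,-0.93,0],[0.52,-0.93,0],[0.52,-0.93,0]]' --rotation '[[0,0,0],[0,0,0],[0,0,0],[0,0,0],[0,0,0],[0,0,0],[0,0,0],[0,0,0]]' --jaw '[50,50,50,50,50,50,50,50]'

```text
t: 1.85
ee_pos: [0.5407, -0.0368, 0.2306]
ee_rot: [-0.001, 0.71, 0.704, -0.0]
ft_force: [-0.0, 0.7, -0.6]
width: 0.0425
```

```bash
python3 - <<'E'
from h import *
from bench import monitor
import cv2
s=monitor.get_state()
p=eyes.camera_params("wrist")
cv2.imwrite("pics/w1.png",cv2.cvtColor(eyes.capture("wrist"),cv2.COLOR_RGB2BGR))
print(s["t"],s["ee_pos"],s["ee_rot"],s["width"],s["joints"])
K=np.array(p["K"]);T=np.linalg.inv(np.array(p["extrinsics"]))
for X in ([.541,-.040,.115],[.541,.170,.115],s["ee_pos"]):
    q=K@(T[:3,:3]@np.array(X)+T[:3,3]);print(q[:2]/q[2])
print(np.array(p["extrinsics"]))
E
```

```text
1.85 [ 0.5406871  -0.03683312  0.23058132] [-1.19435934e-03  7.10347323e-01  7.03850290e-01 -1.52437335e-04] 0.04252697883680831 [-1.46781709e-01  2.62463769e-01  1.57408246e+00  1.23127056e-03
  1.30714086e+00 -1.70871193e+00]
[248.14876366 191.46215025]
[464.77021679 189.4375261 ]
[251.59555669 245.58022337]
[[ 9.43383293e-03  9.58957932e-01  2.83391405e-01  4.68475008e-01]
 [ 9.99955033e-01 -9.32107981e-03 -1.74629612e-03 -3.63904792e-02]
 [ 9.66889391e-04  2.83395136e-01 -9.59002744e-01  3.73937349e-01]
 [ 0.00000000e+00  0.00000000e+00  0.00000000e+00  1.00000000e+00]]
```

View pics/w1.png

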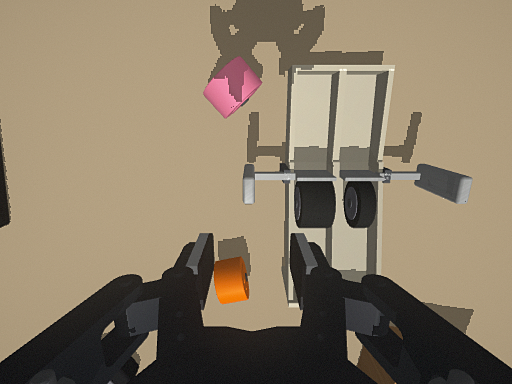

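The wrist view shows the grip top at about (249,185), within a few px of the predicted (248,191). It lies between the jaws along y. I'll descend and then grip.

Call:
move_arm --xyz '[[0,-0.015,-0.15],[0,-0.015,-0.3],[0,-0.015,-0.45],[0,-0.015,-0.55],[0,-0.015,-0.65],[0,-0.015,-0.72],[0,-0.015,-0.76],[0,-0.015,-0.76],[0,-0.015,-0.76],[0,-0.015,-0.76]]' --rotation '[[0,0,0],[0,0,0],[0,0,0],[0,0,0],[0,0,0],[0,0,0],[0,0,0],[0,0,0],[0,0,0],[0,0,0]]' --jaw '[50,50,50,50,50,50,50,50,50,50]'

```text
t: 2.73
ee_pos: [0.5417, -0.0404, 0.0804]
ee_rot: [0.001, 0.71, 0.704, 0.001]
ft_force: [-0.1, 0.2, -0.1]
width: 0.0427
```

Call:
move_arm --xyz '[[0,0,0],[0,0,0],[0,0,0],[0,0,0],[0,0,0],[0,0,0],[0,0,0],[0,0,0]]' --rotation '[[0,0,0],[0,0,0],[0,0,0],[0,0,0],[0,0,0],[0,0,0],[0,0,0],[0,0,0]]' --jaw '[0,0,0,0,0,0,0,0]'

```text
t: 3.4
ee_pos: [0.5417, -0.0406, 0.0804]
ee_rot: [0.0, 0.71, 0.704, 0.001]
ft_force: [-0.5, 3.7, 6.6]
width: 0.0109
```

Gripped, with an opening of 11 mm. Pulling out 58 mm and holding.

Call:
move_arm --xyz '[[0,-0.04,0],[0,-0.08,0],[0,-0.12,0],[0,-0.16,0],[0,-0.2,0],[0,-0.24,0],[0,-0.27,0],[0,-0.29,0],[0,-0.29,0],[0,-0.29,0],[0,-0.29,0],[0,-0.29,0]]' --rotation '[[0,0,0],[0,0,0],[0,0,0],[0,0,0],[0,0,0],[0,0,0],[0,0,0],[0,0,0],[0,0,0],[0,0,0],[0,0,0],[0,0,0]]' --jaw '[0,0,0,0,0,0,0,0,0,0,0,0]'

```text
t: 4.4
ee_pos: [0.5412, -0.0977, 0.0804]
ee_rot: [-0.0, 0.71, 0.704, 0.001]
ft_force: [-1.5, 6.5, 8.0]
width: 0.0113
```

```bash
python3 - <<'E'
from bench import monitor,eyes
import cv2
for n in ("scene","top"):
    cv2.imwrite(f"pics/{n}2.png",cv2.cvtColor(eyes.capture(n),cv2.COLOR_RGB2BGR))
s=monitor.get_state();print(s["t"],s["ee_pos"],s["width"],s["ft_force"])
E
```

```text
4.5 [ 0.54120762 -0.09763497  0.08038774] 0.010935946902302342 [-1.50799407  6.54829832  7.35708516]
```

View pics/scene2.png

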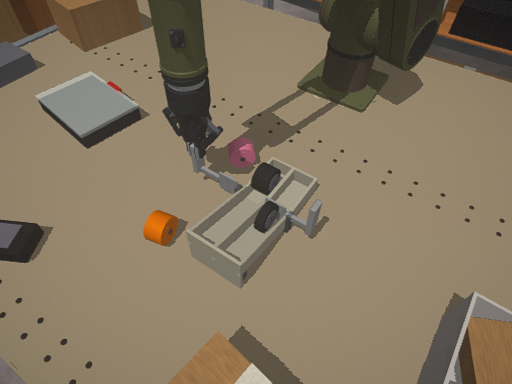

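View pics/top2.png

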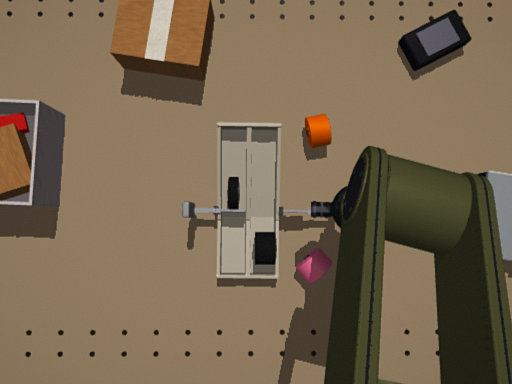

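The wheel is at rest in the tray, at (265,248) in the top view, and the other gate is shut. The 6.5 N reading leaves some doubt about the exact travel, so I'll pull a few mm more towards the stop to be sure.

Call:
move_arm --xyz '[[0,-0.005,0],[0,-0.01,0],[0,-0.015,0],[0,-0.015,0],[0,-0.015,0]]' --rotation '[[0,0,0],[0,0,0],[0,0,0],[0,0,0],[0,0,0]]' --jaw '[0,0,0,0,0]'

```text
t: 4.92
ee_pos: [0.5412, -0.0997, 0.0804]
ee_rot: [-0.001, 0.71, 0.704, 0.002]
ft_force: [-0.2, 9.9, 8.1]
width: 0.0113
```

The force rose to 9.9 N and motion stalled at 59 mm, so the gate is at its stop. Now I'll ease it back home while still holding it.

Call:
move_arm --xyz '[[0,0.03,0],[0,0.07,0],[0,0.11,0],[0,0.15,0],[0,0.19,0],[0,0.23,0],[0,0.26,0],[0,0.285,0],[0,0.3,0],[0,0.305,0],[0,0.305,0],[0,0.305,0]]' --rotation '[[0,0,0],[0,0,0],[0,0,0],[0,0,0],[0,0,0],[0,0,0],[0,0,0],[0,0,0],[0,0,0],[0,0,0],[0,0,0],[0,0,0]]' --jaw '[0,0,0,0,0,0,0,0,0,0,0,0]'

```text
t: 5.92
ee_pos: [0.5417, -0.0403, 0.0804]
ee_rot: [0.0, 0.71, 0.704, 0.001]
ft_force: [-1.0, 3.3, 6.3]
width: 0.0113
```

Call:
move_arm --xyz '[[0,0,0],[0,0,0],[0,0,0],[0,0,0],[0,0,0],[0,0,0],[0,0,0],[0,0,0]]' --rotation '[[0,0,0],[0,0,0],[0,0,0],[0,0,0],[0,0,0],[0,0,0],[0,0,0],[0,0,0]]' --jaw '[50,50,50,50,50,50,50,50]'

```text
t: 6.58
ee_pos: [0.5409, -0.0411, 0.0792]
ee_rot: [-0.0, 0.71, 0.704, -0.0]
ft_force: [0.0, 0.5, 0.9]
width: 0.0426
```

Call:
move_arm --xyz '[[0,0,0.1],[0,0,0.25],[0,0,0.4],[0,0,0.55],[0,-0.15,0.7],[0,-0.3,0.7],[0,-0.45,0.7],[0,-0.6,0.7],[0,-0.75,0.7],[0,-0.75,0.7],[0,-0.75,0.7]]' --rotation '[[0,0,0],[0,0,0],[0,0,0],[0,0,0],[0,0,0],[0,0,0],[0,0,0],[0,0,0],[0,0,0],[0,0,0],[0,0,0]]' --jaw '[50,50,50,50,50,50,50,50,50,50,50]'

```text
t: 7.5
ee_pos: [0.5408, -0.1926, 0.2191]
ee_rot: [-0.0, 0.711, 0.703, 0.0]
ft_force: [-0.1, -0.1, -0.8]
width: 0.0426
```

```bash
python3 - <<'E'
from bench import monitor,eyes
from h import *
import cv2
for n in ("scene","top"):
    cv2.imwrite(f"pics/{n}3.png",cv2.cvtColor(eyes.capture(n),cv2.COLOR_RGB2BGR))
s=monitor.get_state();print(s["t"],s["ee_pos"],s["width"],s["ft_force"])
im=cv2.imread("pics/top3.png");c=im[110:290,170:330]
m=(c.max(2)<45).astype(np.uint8);n,l,st,ce=cv2.connectedComponentsWithStats(m)
for i in range(1,n):
    if st[i,4]>80: print(st[i],ce[i]+[170,110],ray("top",*(ce[i]+[170,110]),.045))
cv2.imwrite("pics/top3z.png",cv2.resize(c,None,fx=3.3,fy=3.3,interpolation=cv2.INTER_CUBIC))
E
```

```text
7.6 [ 0.5406195  -0.19048385  0.21900577] 0.04316413745628711 [ 0.04695646  1.2008236  -0.45037923]
[ 58  67  11  32 323] [232.73374613 192.6873065 ] [0.57480765 0.09366256 0.045     ]
[ 84 133  22  32 656] [264.75609756 258.48323171] [0.45418079 0.03403308 0.045     ]
```

View pics/top3z.png

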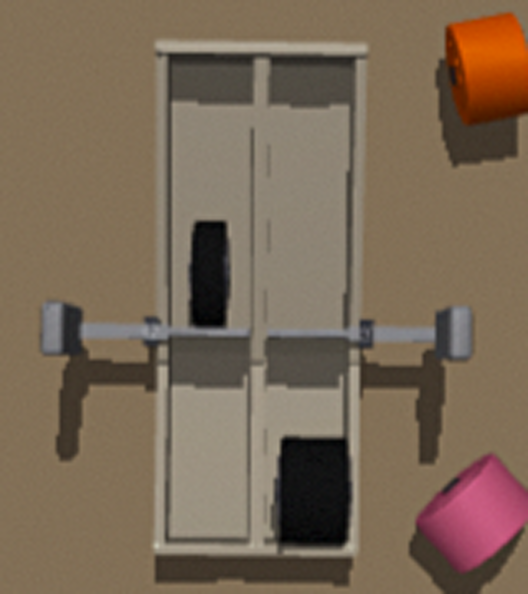

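View pics/scene3.png

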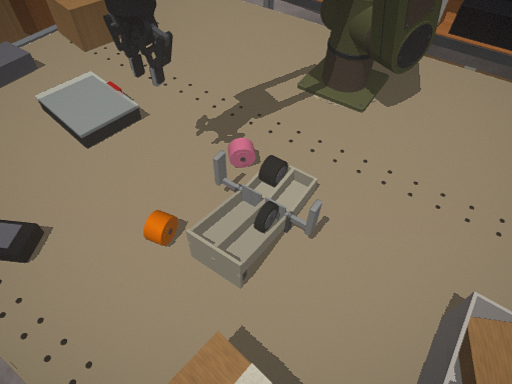

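Both gates are shut, with the grips at the same pixels as at the start. The wide wheel is at (265,258), about 87 mm in front of the gates. I'll wait briefly and confirm it is at rest.

Call:
move_arm --xyz '[[0,0,0],[0,0,0],[0,0,0],[0,0,0],[0,0,0],[0,0,0],[0,0,0],[0,0,0],[0,0,0],[0,0,0],[0,0,0],[0,0,0]]' --rotation '[[0,0,0],[0,0,0],[0,0,0],[0,0,0],[0,0,0],[0,0,0],[0,0,0],[0,0,0],[0,0,0],[0,0,0],[0,0,0],[0,0,0]]' --jaw '[50,50,50,50,50,50,50,50,50,50,50,50]'

```text
t: 8.6
ee_pos: [0.541, -0.1912, 0.2193]
ee_rot: [-0.0, 0.71, 0.704, -0.0]
ft_force: [-0.3, -0.5, -0.4]
width: 0.0426
```

```bash
python3 - <<'E'
from bench import monitor,eyes,ticket
from h import *
import cv2
im=eyes.capture("top");c=im[110:290,170:330]
m=(c.max(2)<45).astype(np.uint8);n,l,st,ce=cv2.connectedComponentsWithStats(m)
ok=False
for i in range(1,n):
    if st[i,4]>80:
        p=ce[i]+[170,110];print(p)
        ok|=np.linalg.norm(p-[264.76,258.48])<1
print(ok,monitor.get_state()["ft_force"])
if ok: print(ticket.finish_job())
E
```

```text
[232.73374613 192.71826625]
[264.72477064 258.50458716]
True [-0.66498736 -1.6318738  -0.41491373]
the job is handed in; nothing more can be done
None
```

The wide wheel is in the catch tray and I handed the job in after about 8.7 s. It was in the right lane, so I gripped the right gate's grip and pulled it 59 mm to its stop, where the force rose to 9.9 N. I then eased the gate back home, let go and moved the arm clear.

- **Wheel:** it lies at rest about 87 mm in front of the gates, and moved less than 0.1 px over 1 s.
- **Gates:** both grips are at the pixels where they started, and the narrow wheel and its gate did not move.
- **Readings that were off:**
  - The distance between the grips measured 208 mm against 210 nominal.
  - The first pull read 6.5 N, slightly low for its 57 mm of travel, so I pulled about 2 mm further to make sure of the stop.

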